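# Push a check weight through the sprung flap into its storage bay

## Robot

A 6-joint arm with a two-finger parallel gripper is mounted at the origin on a cart in front of the work surface, level with it; the furniture and walls round the work are solid. World frame = base frame: x ahead of the robot, y to its left, z up, the work surface at z = 0. Lengths are in m, angles in degrees, forces in N, time in s.
With the tool pointing down it reaches from about 0.35 to 0.85 m from the base axis. Payload 8.1 kg.
Tool frame: the origin (TCP) lies at the very end of the fingers, on their centre line; the grasp point (between the pads) lies 19 mm behind it; z points along the fingers, y is the line along which they close (so a half turn about z gives the same grasp; the last joint's range is limited). The gripper opens to 93 mm and grips with 3 to 60 N. Pads are 15 mm wide; open, the fingers measure 128 mm over their backs; the gripper's body (75 mm by 188 mm) begins 65 mm behind the grasp point.
Start: joints at [-4.893, 7.471, 85.268, -0, 87.261, -4.893], TCP at [0.6, 0, 0.219] pointing down, gripper open.
Joint ranges: [-169.43, 169.43], [-51.17, 129.36], [1.28, 143.12], [-76.62, 256.62], [0, 156.53], [-152.29, 152.29]. Speed limits (degrees/s): [136.94, 136.94, 159.86, 180, 180, 180].

## Interface

Orientations are given as a 3x3 rotation matrix whose columns are the frame's x, y, z axes.
In Python, from rig import arm gives the robot as it stands.
- The arm moves only by the tool apply_moves, never from a script. Its argument "deltas" is a list that holds one entry, the list of rows, each a list of 6 numbers: the shift along the world's x, y, z in mm, then the turn, a rotation vector about the world's x, y, z in units of 5 degrees (1.0 is 5 degrees). A call has exactly 5 rows; each row shifts and turns the commanded pose from where the row before left it; what a row does not reach is not made up. A row lasts 1/12 s, in which the tool goes at most 41.7 mm and 7.16 degrees, less where a joint would pass 70% of its speed; a pose out of reach is approached as far as the arm can. A call with a gripper value outside its range is refused whole. "jaw" is the closure, from 0 (fully open) to 1 (shut), set as the call begins (left out, the last holds). The fingers move at their own pace and stop on an object; "grip_force" is the grip in N (left out, the last holds). Time passes only in rows, so rows that do not move let the fingers close, or fill a call up. It gives the time, the measured TCP pose, the force, the opening and the grip force at its end, in the units of the state.
- arm.state(): the state, without advancing time (a new reading comes with each control period).
- arm.get_image(name): name is "scene" or "side" or "wrist"; returns the picture (480x640x3 uint8, blue, green, red); there is no depth.
- arm.camera_model(name): a dict with "mtx" (3x3 intrinsics, pixels), "xyz" and "rotation" of the camera in the world; the wrist camera has in their place "T_tool_cam" (4x4, takes a point from camera to tool coordinates, whose origin is the TCP and whose axes are the flange's). Camera axes: x right, y down, z forward; pixel columns grow to the right and rows downward; lengths in m; the calibration is good to about 2 mm. A picture is of the moment at which its call begins: read the wrist's pose just before it. camera_model takes no time and is no camera call.
- arm.job_done(): hands the job in; it is judged then, once.
The state is a dict: "t": time; "joint_pos": joint angles; "joint_vel": joint speeds; "joint_torque": joint torques, N m; "ee_pos": TCP position; "ee_rot": TCP orientation; "wrist_force": force on the tool from outside, world axes, zero at the start; "moment": the same for the moment, N m; "gripper_width": finger opening in m; "finger_force": force on a finger pad.
Only numpy, scipy, OpenCV 4.12 (cv2) and the standard library are available. Lean on these libraries where they do the work, as an engineer would, in place of code of your own. Each camera call takes 0.05 s, during which the arm holds its last target. There are 200 camera calls.

## Task

Put the larger of the two steel check weights away in the storage bay: take it by its knob, stand it on the bay's apron and push it in through the sprung flap, then on until it presses home against the cushioned end stop with about 7 N, and never more than 15 N. Let go, leaving it upright inside with the flap shut behind it, and leave the smaller weight and the vial where they are.

Things in the scene. Friction and masses are not known exactly. Their poses are not given: they have to be found in the camera images.
- weight: larger steel check weight, 200 g, loose, upright: round body 32 mm diameter, 26 mm high; above it a neck 12 mm diameter, 18 mm high; above that the knob to grip, 20 mm diameter, from 44 to 66 mm above the underside. Origin: centre of the underside; z up along its axis. Pushing it past the flap takes up to about 6 N, so grip it firmly (40 N)
- small_weight: the smaller steel check weight, to be left alone: body 24 mm diameter, 48 mm high overall. Origin: centre of the underside
- vial: glass sample vial with dark cap, 22 mm diameter, 59 mm high, to be left alone. Origin: centre of the underside
- bay: storage bay, a low grey and aluminium housing fixed to the worktop, 201 x 72 mm, 38 mm high (nothing higher). Origin: on the worktop under the middle of its mouth; x along the lane into the bay, y to the left, z up. Floor plate with its top at z = 6 mm, from x = -75 mm to 126 mm. Inside, the right wall's face is at y = -18 mm and the left wall's at y = +26 mm
- bay_apron (a point): point on the floor plate's apron before the mouth (bay x = -52, y = 0, z = 6 mm), where the weight can be stood. From x = -47 mm to the mouth at x = 0 two guide cheeks, 16 mm above the plate at most, narrow the lane from 64 to 35 mm
- bay_slot (a point): middle of the slot in the bay's clear cover at the mouth (bay x = 0, y = 0, z = 38 mm). The cover lies from z = 35 to 38 mm; the slot runs the whole length, open at the mouth, 18 mm wide (y -9 to +9 mm): the weight's neck runs in it, its knob stays above and its body below, so the weight cannot be put in from above
- flap (a joint): sprung flap across the mouth: steel plate 36 x 25 x 3 mm, z = 8 to 33 mm, on an upright hinge at the left (bay x = 3, y = 21.5 mm). 0 = shut, grows as it swings inwards, to 1.6 rad. Spring: 0.04 N m when shut, plus 0.035 N m/rad; it pushes a thing sliding past with 1 to 5 N against the right wall, and snaps shut behind the weight once the weight's axis is past about bay x = 52 mm
- flap_edge (a point): middle of the flap's free edge
- end_unit: rear wall of the bay, carrying the end stop: an aluminium pad (30 mm wide, z = 9 to 31 mm) on a stiff rubber bush (5 N per mm, 6 mm travel) on a rod through the wall. Origin: foot of the middle of the wall's outer face, at bay x = 124, z = 6 mm, fixed in the bay; x along the lane. The pad's face is set anywhere from bay x = 76 to 96 mm, differently each time and not measured: find it by feel
Mind the look-alikes: they are no part of the job. What is shaped like the weight but purple is not meant.

How it is judged:
By the outcome, as a careful person would: the job done as asked, in the order asked, and still so for the second after the job is handed in, with the robot touching nothing.
It also fails if it takes over 48 s, if anything falls off the work surface, if the arm or the gripper's body presses on something with over 40 N, if the wrist force passes 120 N, or if a joint passes its speed limit or range.

## Working session

There is one attempt and no reset: what is moved stays moved. The work goes in short steps, Python scripts to look and compute and a tool call to move; the robot and the scene stay as the last step left them, time stands still between calls to the robot, and variables do not carry over. Pictures are saved under pics/ and viewed, at most 10 in all, crops included, and the job is handed in when it is done.

Besides the shell and the picture viewer there is one more tool, called in YAML: its name, and indented under it one key for each argument. apply_moves: Moves the arm, as the interface text tells. Its arguments: {"type":"object","properties":{"deltas":{"type":"array","items":{"type":"array","items":{"type":"array","items":{"type":"number"}}}},"jaw":{"type":"number"},"grip_force":{"type":"number"}},"required":["deltas"]}

```bash
ls; mkdir -p pics
python3 - <<'E'
from rig import arm
import cv2
for n in("scene","side","wrist"):
    cv2.imwrite(f"pics/{n}0.png",arm.get_image(n)); print(n,arm.camera_model(n))
print(arm.state())
E
```

```text
pics
scene {'mtx': array([[492.34879988,   0.        , 321.07994109],
       [  0.        , 492.34879988, 239.39658983],
       [  0.        ,   0.        ,   1.        ]]), 'xyz': array([-0.03956892, -0.6956679 ,  0.48241834]), 'rotation': array([[ 0.73527983, -0.30955426,  0.60294256],
       [-0.67724649, -0.30082125,  0.67144901],
       [-0.02647197, -0.90204364, -0.43083233]])}
side {'mtx': array([[456.38711695,   0.        , 321.93345646],
       [  0.        , 456.38711695, 242.96964476],
       [  0.        ,   0.        ,   1.        ]]), 'xyz': array([ 0.20320895, -0.6056356 ,  0.58864425]), 'rotation': array([[ 0.85914097, -0.33087334,  0.39038394],
       [-0.51149081, -0.53146737,  0.67521817],
       [-0.01593536, -0.7797854 , -0.62584407]])}
wrist {'mtx': array([[336.00132438,   0.        , 322.67812587],
       [  0.        , 336.00132438, 241.39165179],
       [  0.        ,   0.        ,   1.        ]]), 'T_tool_cam': array([[-3.03120799e-04, -9.54368407e-01, -2.98631632e-01,
         8.34271547e-02],
       [ 9.99999945e-01, -3.29335297e-04,  3.74589257e-05,
     
[... 315 characters left out ...]
, -4.89377967e+00]), 'joint_vel': array([ 0.11539519, -0.11069256, -0.14742424, -0.11424448,  0.03602996,
       -0.0129803 ]), 'joint_torque': array([ 8.59073725e-05, -5.60473788e+01, -4.92333663e+01,  7.68201635e-02,
        3.05504061e-02, -1.41810942e-04]), 'ee_pos': array([5.99561604e-01, 9.22949712e-05, 2.17826355e-01]), 'ee_rot': array([[-4.01924087e-05,  9.99998987e-01, -1.42277745e-03],
       [ 9.99999986e-01,  4.04209625e-05,  1.60610755e-04],
       [ 1.60668102e-04, -1.42277097e-03, -9.99998975e-01]]), 'wrist_force': array([ 0.70407127,  0.07824506, -0.36283619]), 'moment': array([-0.02936201, -0.00923817,  0.00152443]), 'finger_force': 0.0, 'gripper_width': 0.09268747343827866}
```

View pics/scene0.png

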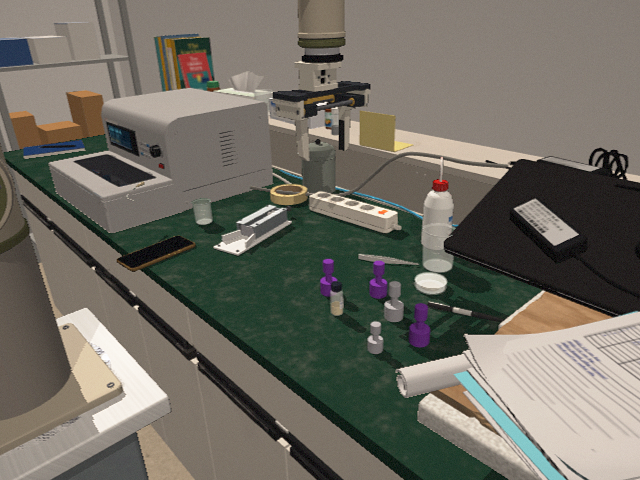

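View pics/side0.png

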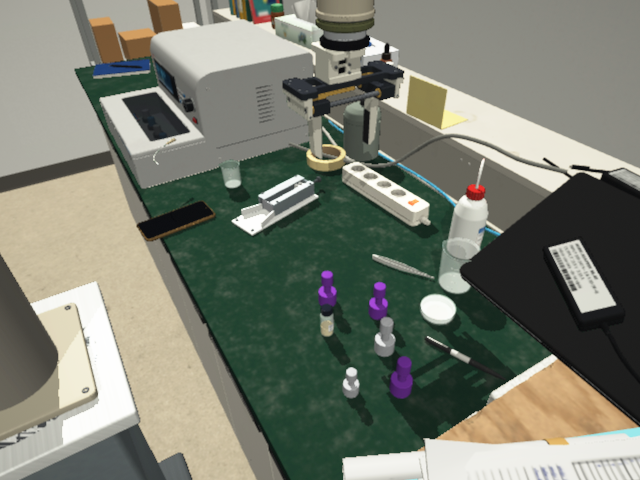

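View pics/wrist0.png

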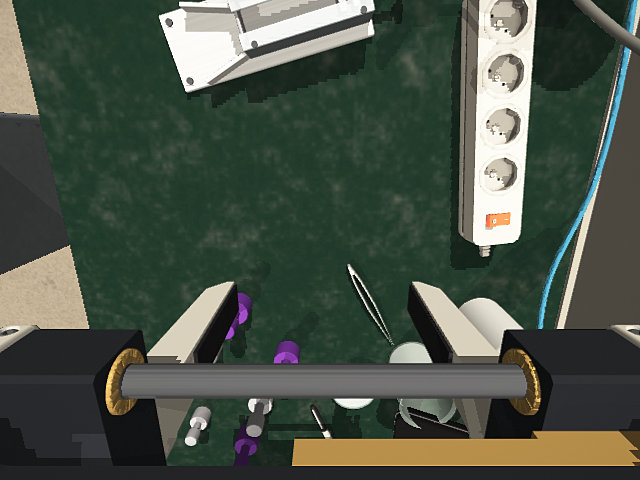

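The grey large weight is at about (394,302) in the scene view and (385,337) in the side view. The small weight is at (375,338) and (351,383). The bay's apron faces the robot, with wrist-view corners at about (160,13) and (187,92). I'll enlarge crops of these.

```bash
cat > h.py <<'E'
import numpy as np, cv2
from rig import arm
def cam(n,st=None):
    m=arm.camera_model(n)
    if n=="wrist":
        s=st or arm.state(); T=np.eye(4);T[:3,:3]=s["ee_rot"];T[:3,3]=s["ee_pos"];W=T@m["T_tool_cam"]
        return m["mtx"],W[:3,3],W[:3,:3]
    return m["mtx"],m["xyz"],m["rotation"]
def ray(n,p,st=None):
    K,o,R=cam(n,st); d=R@np.linalg.inv(K)@[p[0],p[1],1.]; return o,d/np.linalg.norm(d)
def onz(n,p,z,st=None):
    o,d=ray(n,p,st); return o+d*(z-o[2])/d[2]
def tri(a,b):
    A=np.zeros((3,3));y=np.zeros(3)
    for o,d in(a,b): P=np.eye(3)-np.outer(d,d);A+=P;y+=P@o
    x=np.linalg.solve(A,y); return x,[np.linalg.norm((np.eye(3)-np.outer(d,d))@(x-o)) for o,d in(a,b)]
def proj(n,X,st=None):
    K,o,R=cam(n,st); c=K@(R.T@(np.array(X)-o)); return c[:2]/c[2]
E
python3 - <<'E'
import cv2,numpy as np
w=cv2.imread("pics/wrist0.png")[0:110,140:400]; s=cv2.imread("pics/scene0.png")[270:365,305:440]; d=cv2.imread("pics/side0.png")[305:405,330:425]
a=cv2.resize(w,None,fx=3,fy=3,interpolation=cv2.INTER_CUBIC)
c=np.zeros((600,800,3),np.uint8); c[:a.shape[0],:a.shape[1]]=a
s=cv2.resize(s,None,fx=2.5,fy=2.5,interpolation=cv2.INTER_CUBIC);c[340:340+s.shape[0],:s.shape[1]]=s
d=cv2.resize(d,None,fx=2.5,fy=2.5,interpolation=cv2.INTER_CUBIC);c[340:340+d.shape[0],400:400+d.shape[1]]=d
cv2.imwrite("pics/c1.png",c)
E
```

```text
(no output)
```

View pics/c1.png

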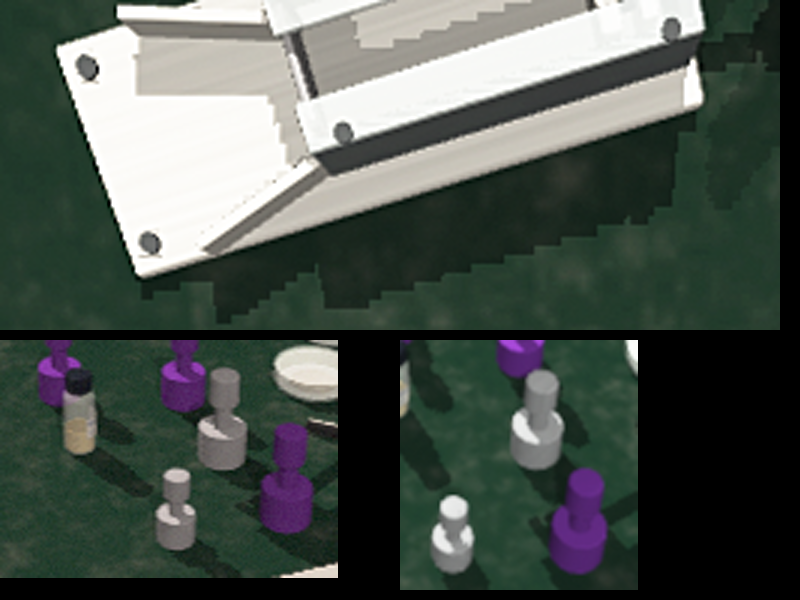

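Run:
```python
from h import *
np.set_printoptions(precision=4,suppress=True)
for nm,a,b in(("top",(395,284),(386.8,320.2)),("base",(393.8,316.8),(384.8,349.8)),("smalltop",(375.4,325),(351.4,370))):
    print(nm,*tri(ray("scene",a),ray("side",b)))
print(onz("scene",(395,284),.066),onz("side",(386.8,320.2),.066),onz("scene",(393.8,316.8),0),onz("side",(384.8,349.8),0))
print("purple near", onz("scene",(305+288/2.5,270+190/2.5-5),0), onz("side",(330+178/2.5,305+216/2.5),0))
print("purple2", onz("scene",(305+183/2.5,270+60/2.5),0), onz("side",(378,312),0))
f=lambda u,v:(140+u/3,v/3)
P={"UL":((57,47),.006),"BL":((142,277),.006),"BR":((702,103),.006),"slotR":((303,103),.038),"covR":((318,150),.038),"covRend":((700,38),.038),"slotL":((275,32),.038)}
for k,(p,z) in P.items(): print(k,onz("wrist",f(*p),z))
```

```text
top [ 0.5212 -0.2502  0.0597] [np.float64(0.001246944675053361), np.float64(0.0012469446750534804)]
base [ 0.5175 -0.2554 -0.002 ] [np.float64(0.00015400975546136435), np.float64(0.00015400975546134993)]
smalltop [ 0.4344 -0.2846  0.0382] [np.float64(0.0013473362730650432), np.float64(0.0013473362730651113)]
[ 0.5129 -0.2583  0.066 ] [ 0.5171 -0.2532  0.066 ] [ 0.5151 -0.2571  0.    ] [ 0.5164 -0.2568  0.    ]
purple near [ 0.4931 -0.329  -0.    ] [ 0.4914 -0.3297  0.    ]
purple2 [ 0.5512 -0.1901 -0.    ] [ 0.5552 -0.1857  0.    ]
UL [0.4399 0.1957 0.006 ]
BL [0.4593 0.127  0.006 ]
BR [0.6501 0.1796 0.006 ]
slotR [0.5256 0.1716 0.038 ]
covR [0.5292 0.1589 0.038 ]
covRend [0.6445 0.1884 0.038 ]
slotL [0.5186 0.19   0.038 ]
```

apply_moves:
  deltas:
    - [[-8.5,-30,0,0,0,0.312],[-8.5,-30,0,0,0,0.312],[-8.5,-30,0,0,0,0.312],[-8.5,-30,0,0,0,0.312],[-8.5,-30,0,0,0,0.312]]
  jaw: 0.5
  grip_force: 40

```text
t: 0.57
ee_pos: [0.5567, -0.1511, 0.2183]
ee_rot: [[-0.137, 0.991, -0.001], [0.991, 0.137, 0.0], [0.0, -0.0, -1.0]]
wrist_force: [0.6, -0.2, 0.1]
gripper_width: 0.0646
finger_force: 0.0
```

apply_moves:
  deltas:
    - [[-8.5,-30,0,0,0,0.312],[-8.5,-30,0,0,0,0.312],[-8.5,-30,0,0,0,0.312],[-8.5,-30,0,0,0,0.312],[-8.5,-30,0,0,0,0.312]]

```text
t: 0.98
ee_pos: [0.5142, -0.3013, 0.2183]
ee_rot: [[-0.27, 0.963, -0.0], [0.963, 0.27, 0.0], [0.0, -0.0, -1.0]]
wrist_force: [-0.5, 0.2, 0.2]
gripper_width: 0.0462
finger_force: 0.0
```

apply_moves:
  deltas:
    - [[0,0,0,0,0,0],[0,0,0,0,0,0],[0,0,0,0,0,0],[0,0,0,0,0,0],[0,0,0,0,0,0]]

```text
t: 1.4
ee_pos: [0.5155, -0.2987, 0.2186]
ee_rot: [[-0.27, 0.963, -0.0], [0.963, 0.27, 0.0], [0.0, 0.0, -1.0]]
wrist_force: [-0.1, 0.8, -1.4]
gripper_width: 0.0462
finger_force: 0.0
```

Run:
```python
from h import *
import pickle
st=arm.state(); im=arm.get_image("wrist"); pickle.dump(st,open("w1.pkl","wb"))
print(st["ee_pos"],np.degrees(np.arctan2(st["ee_rot"][1,1],st["ee_rot"][0,1])),st["ee_rot"][:,2],st["gripper_width"],st["t"],proj("wrist",[.515,-.257,.066],st))
print("machine",onz("scene",(98,230),0),onz("scene",(272,170),0),onz("scene",(150,222),0))
cv2.imwrite("pics/w1.png",im)
```

```text
[ 0.51546726 -0.29872497  0.21859668] 15.681346840720009 [-1.92511366e-05  2.72668795e-04 -9.99999963e-01] 0.04616344076936482 1.4 [334.08053386 184.16247022]
machine [0.29159489 0.48634271 0.        ] [0.87908019 0.55642498 0.        ] [0.40401714 0.43983087 0.        ]
```

View pics/w1.png

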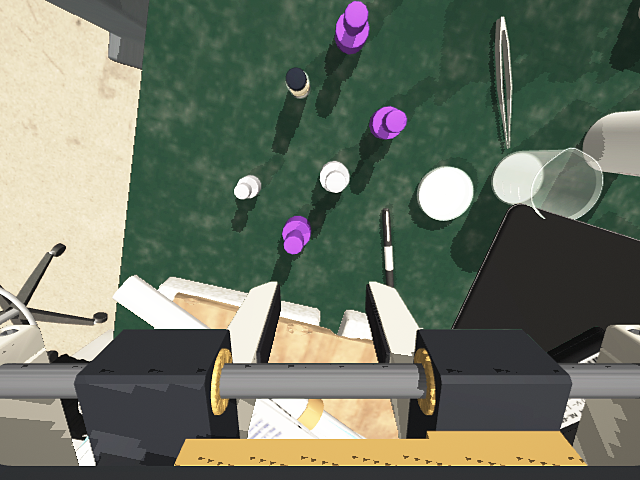

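The large weight shows at about (334,177). The small weight is at (246,187), the vial at (297,82) and the purple ones at (388,122) and (296,235). I'll measure its outline.

Run:
```python
from h import *
import pickle
st=pickle.load(open("w1.pkl","rb")); im=cv2.imread("pics/w1.png")
hsv=cv2.cvtColor(im,cv2.COLOR_BGR2HSV); m=((hsv[...,1]<60)&(hsv[...,2]>110)).astype(np.uint8)
r=m[150:205,310:360]
c=max(cv2.findContours(r,0,2)[0],key=cv2.contourArea)+[310,150]
print(cv2.boundingRect(c),cv2.contourArea(c),cv2.minEnclosingCircle(c))
g=cv2.cvtColor(im,cv2.COLOR_BGR2GRAY)[155:205:1,315:355]
cv2.imwrite("pics/k.png",cv2.resize(im[150:205,305:365],None,fx=10,fy=10,interpolation=cv2.INTER_CUBIC))
for z in(.026,.066): print(z,onz("wrist",cv2.minEnclosingCircle(c)[0],z,st))
for X in((.515,-.257,0),(.515,-.257,.026),(.515,-.257,.066)): print(proj("wrist",X,st))
```

```text
(320, 161, 30, 32) 712.0 ((333.5592346191406, 176.6116180419922), 16.01642417907715)
0.026 [ 0.51502393 -0.25437878  0.026     ]
0.066 [ 0.51256024 -0.25037289  0.066     ]
[332.17492682 176.23398251]
[332.84493092 179.02160829]
[334.08053386 184.16247022]
```

View pics/k.png

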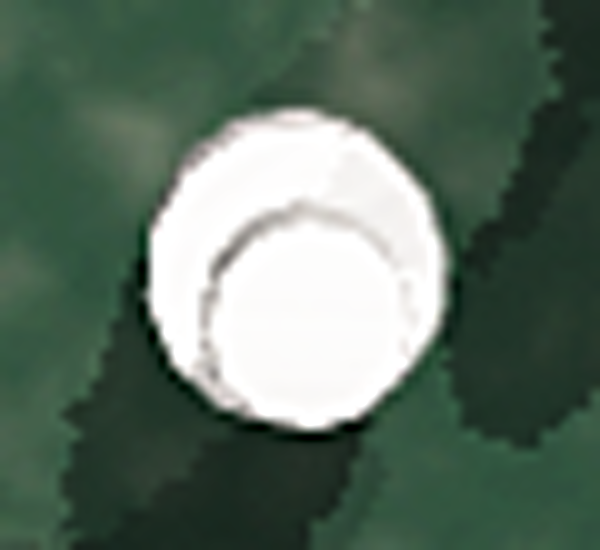

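apply_moves:
  deltas:
    - [[0,22,0,0,0,0],[0,22,0,0,0,0],[0,0,-30,0,0,0],[0,0,-35,0,0,0],[0,0,-35,0,0,0]]

```text
t: 1.87
ee_pos: [0.5164, -0.2552, 0.119]
ee_rot: [[-0.271, 0.963, 0.003], [0.963, 0.271, -0.002], [-0.003, 0.002, -1.0]]
wrist_force: [-0.3, 0.2, 0.3]
gripper_width: 0.0462
finger_force: 0.0
```

apply_moves:
  deltas:
    - [[0,0,-25,0,0,0],[0,0,-20,0,0,0],[0,0,-20,0,0,0],[0,0,-15,0,0,0],[0,0,0,0,0,0]]

```text
t: 2.28
ee_pos: [0.5128, -0.2536, 0.0347]
ee_rot: [[-0.27, 0.963, -0.005], [0.963, 0.27, 0.003], [0.005, -0.004, -1.0]]
wrist_force: [-0.6, 1.8, -0.4]
gripper_width: 0.0467
finger_force: 0.0
```

Run:
```python
from h import *
st=arm.state(); im=arm.get_image("wrist"); print(st["ee_pos"],st["wrist_force"])
P=st["ee_pos"]+np.array([0,0,.028]);print(proj("wrist",[P[0],P[1],.066],st))
cv2.imwrite("pics/w2.png",im)
```

```text
[ 0.51276972 -0.253631    0.03474541] [-0.64446314  1.76112593 -0.35048168]
[322.3664958 327.2098208]
```

View pics/w2.png

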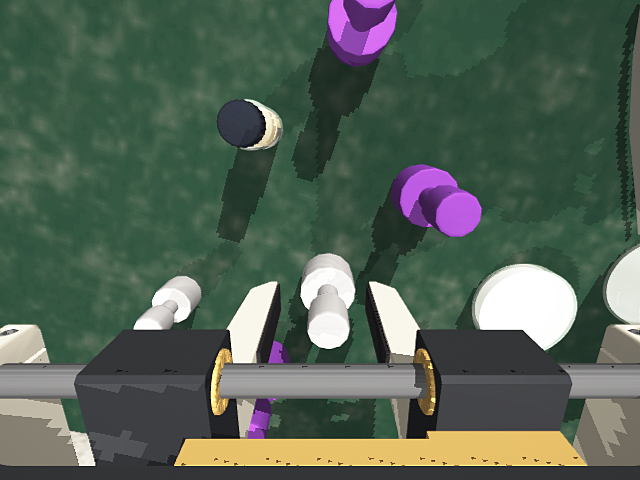

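The knob sits between the fingers at about (329,331). The grasp point projects to (322,327), so I'll shift about 3 mm along the closing line and then close.

apply_moves:
  deltas:
    - [[3,-0.5,2,0,0,0],[0,0,0,0,0,0],[0,0,0,0,0,0],[0,0,0,0,0,0],[0,0,0,0,0,0]]

```text
t: 2.75
ee_pos: [0.5185, -0.2568, 0.0416]
ee_rot: [[-0.269, 0.963, 0.001], [0.963, 0.269, -0.001], [-0.001, 0.001, -1.0]]
wrist_force: [-0.1, -0.2, 0.8]
gripper_width: 0.0468
finger_force: 0.0
```

apply_moves:
  deltas:
    - [[0,0,0,0,0,0],[0,0,0,0,0,0],[0,0,0,0,0,0],[0,0,0,0,0,0],[0,0,0,0,0,0]]
  jaw: 1
  grip_force: 40

```text
t: 3.17
ee_pos: [0.5178, -0.2565, 0.0405]
ee_rot: [[-0.269, 0.963, -0.0], [0.963, 0.269, 0.0], [0.0, -0.0, -1.0]]
wrist_force: [-0.8, 0.2, -1.6]
gripper_width: 0.0193
finger_force: 40.0
```

apply_moves:
  deltas:
    - [[0,0,0,0,0,0],[0,0,0,0,0,0],[0,0,0,0,0,0],[0,0,0,0,0,0],[0,0,0,0,0,0]]

```text
t: 3.58
ee_pos: [0.5179, -0.2564, 0.0405]
ee_rot: [[-0.269, 0.963, -0.0], [0.963, 0.269, 0.0], [0.0, -0.0, -1.0]]
wrist_force: [-0.1, 0.4, -1.8]
gripper_width: 0.019
finger_force: 40.0
```

apply_moves:
  deltas:
    - [[0,0,12,0,0,0],[0,0,22,0,0,0],[0,0,22,0,0,0],[0,0,22,0,0,0],[0,0,22,0,0,0]]

```text
t: 4.0
ee_pos: [0.5179, -0.2564, 0.1425]
ee_rot: [[-0.269, 0.963, 0.0], [0.963, 0.269, -0.0], [-0.0, 0.0, -1.0]]
wrist_force: [0.1, -0.8, -2.0]
gripper_width: 0.0195
finger_force: 40.0
```

apply_moves:
  deltas:
    - [[0,20,0,0,0,0],[0,34,0,0,0,0],[0,34,0,0,0,0],[0,34,0,0,0,0],[0,34,0,0,0,0]]

```text
t: 4.42
ee_pos: [0.5178, -0.0992, 0.1416]
ee_rot: [[-0.268, 0.963, 0.001], [0.963, 0.268, -0.0], [-0.0, 0.001, -1.0]]
wrist_force: [0.7, 0.5, -1.8]
gripper_width: 0.0194
finger_force: 40.0
```

apply_moves:
  deltas:
    - [[0,34,0,0,0,0],[0,34,0,0,0,0],[0,34,0,0,0,0],[0,34,0,0,0,0],[0,34,0,0,0,0]]

```text
t: 4.83
ee_pos: [0.5179, 0.0712, 0.1418]
ee_rot: [[-0.269, 0.963, 0.001], [0.963, 0.269, 0.0], [-0.0, 0.001, -1.0]]
wrist_force: [0.4, 0.4, -2.2]
gripper_width: 0.0193
finger_force: 40.0
```

apply_moves:
  deltas:
    - [[0,0,0,0,0,0],[0,0,0,0,0,0],[0,0,0,0,0,0],[0,0,0,0,0,0],[0,0,0,0,0,0]]

```text
t: 5.25
ee_pos: [0.5181, 0.0683, 0.1408]
ee_rot: [[-0.267, 0.964, 0.0], [0.964, 0.267, -0.0], [-0.0, 0.0, -1.0]]
wrist_force: [0.0, 0.0, -1.3]
gripper_width: 0.0195
finger_force: 40.0
```

Run:
```python
from h import *
import pickle
st=arm.state(); im=arm.get_image("wrist"); pickle.dump(st,open("w3.pkl","wb"))
print(st["ee_pos"],st["ee_rot"])
o=np.array([.5218,.1816]);u=np.array([.963,.269]);v=np.array([-.269,.963])
for b in((-75,-36,6),(-75,36,6),(126,-36,6),(0,-9,38),(0,9,38)): print(b,proj("wrist",[*(o+b[0]/1e3*u+b[1]/1e3*v),b[2]/1e3],st))
cv2.imwrite("pics/w3.png",im)
```

```text
[0.51813164 0.06830438 0.14082497] [[-2.67334177e-01  9.63603874e-01  1.04749009e-04]
 [ 9.63603837e-01  2.67334196e-01 -2.70712354e-04]
 [-2.88862465e-04  2.85658825e-05 -9.99999958e-01]]
(-75, -36, 6) [275.05226239 149.95981091]
(-75, 36, 6) [271.05534302  56.82679607]
(126, -36, 6) [507.55715407 149.45909999]
(0, -9, 38) [367.72446453 114.12303302]
(0, 9, 38) [368.65699145  87.93249175]
```

View pics/w3.png

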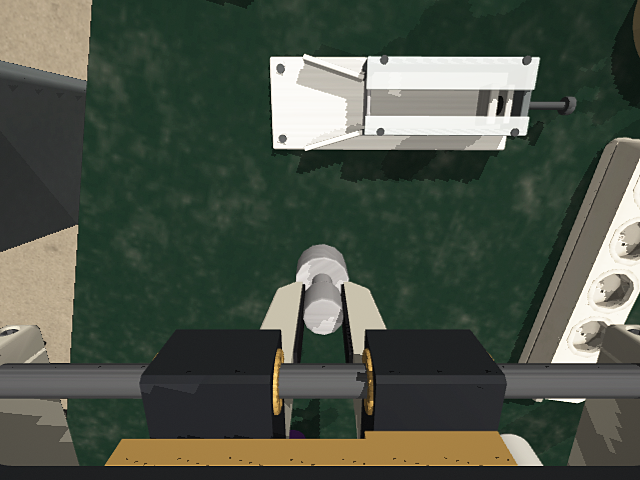

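The bay lies straight along the image. Its plate corners are at (271,57), (274,150) and (505,150), and the slot is between rows 89 and 116 from x=367, all within about 1 px of the prediction. I'll fit the slot edges precisely.

Run:
```python
from h import *
import pickle
st=pickle.load(open("w3.pkl","rb")); im=cv2.imread("pics/w3.png"); g=cv2.GaussianBlur(cv2.cvtColor(im,cv2.COLOR_BGR2GRAY),(3,3),0).astype(float)
o=np.array([.5218,.1816]);u=np.array([.963,.269]);v=np.array([-.269,.963])
def bay(p,z):
    X=onz("wrist",p,z,st)[:2]-o; return 1e3*X@u,1e3*X@v
d=np.abs(np.diff(g,axis=0))
for c in range(370,481,10):
    a=82+np.argmax(d[82:96,c])+.5; b=108+np.argmax(d[108:124,c])+.5; 
    print(c,a,b,np.round(bay((c,a),.038),1),np.round(bay((c,b),.038),1))
e=np.abs(np.diff(g,axis=1))
for r in(60,64,70,80,120,125,130):
    c=355+np.argmax(e[r,355:378])+.5; print("mouth",r,c,np.round(bay((c,r),.038),1))
for r in(70,90,100,120,140):
    c=262+np.argmax(e[r,262:280])+.5; print("front",r,c,np.round(bay((c,r),.006),1))
for c in(290,340): 
    a=50+np.argmax(d[50:62,c])+.5; b=142+np.argmax(d[142:156,c])+.5; print("sides",c,np.round(bay((c,a),.006),1),np.round(bay((c,b),.006),1))
```

```text
370 88.5 115.5 [1.  8.6] [  1.7 -10. ]
380 88.5 115.5 [8.3 8.6] [  9.2 -10. ]
390 88.5 115.5 [15.7  8.6] [ 16.8 -10. ]
400 88.5 115.5 [23.   8.6] [ 24.3 -10. ]
410 88.5 115.5 [30.4  8.6] [ 31.8 -10. ]
420 88.5 115.5 [37.7  8.5] [ 39.3 -10. ]
430 88.5 115.5 [45.   8.5] [ 46.8 -10.1]
440 88.5 115.5 [52.4  8.5] [ 54.3 -10.1]
450 88.5 115.5 [59.7  8.5] [ 61.8 -10.1]
460 88.5 115.5 [67.   8.5] [ 69.3 -10.1]
470 88.5 115.5 [74.4  8.5] [ 76.8 -10.1]
480 89.5 115.5 [81.8  7.8] [ 84.3 -10.1]
mouth 60 367.5 [-1.5 27.4]
mouth 64 366.5 [-2.2 24.8]
mouth 70 366.5 [-2.  20.9]
mouth 80 366.5 [-1.8 14.3]
mouth 120 364.5 [ -2.3 -13.1]
mouth 125 364.5 [ -2.1 -16.7]
mouth 130 364.5 [ -2.  -20.3]
front 70 269.5 [-76.7  26.5]
front 90 270.5 [-76.6  11.6]
front 100 270.5 [-77.   4.]
front 120 271.5 [-76.9 -11.6]
front 140 272.5 [-76.8 -27.7]
sides 290 [-59.8  36.2] [-62.  -34.8]
sides 340 [-19.8  36.1] [-18.8 -35.7]
```

Run:
```python
from h import *
import pickle
st=pickle.load(open("w3.pkl","rb")); im=cv2.imread("pics/w3.png")
g=cv2.cvtColor(im,cv2.COLOR_BGR2GRAY)
print("col322",list(zip(range(238,252),g[238:252,322].tolist())),list(zip(range(326,342),g[326:342,322].tolist())))
hsv=cv2.cvtColor(im,cv2.COLOR_BGR2HSV)
for r in(262,268,312,322):
    print(r,[c for c in range(285,365) if abs(int(g[r,c+1])-int(g[r,c]))>25])
R=st["ee_rot"];p=st["ee_pos"]; v=R[:,0]
for off in(0,.002,.004):
    b=p+off*v; zb=p[2]-.0405
    f=lambda z,dx:proj("wrist",[b[0]+dx*v[0],b[1]+dx*v[1],zb+z],st)
    print(off,"knob bottom ext",f(.066,-.010),"body far ext",f(.026,.016),f(0,.016))
```

```text
col322 [(238, 47), (239, 48), (240, 47), (241, 48), (242, 43), (243, 48), (244, 127), (245, 154), (246, 148), (247, 144), (248, 146), (249, 152), (250, 151), (251, 151)] [(326, 212), (327, 209), (328, 208), (329, 204), (330, 199), (331, 207), (332, 218), (333, 213), (334, 152), (335, 30), (336, 44), (337, 46), (338, 47), (339, 48), (340, 48), (341, 48)]
262 [297, 305, 306, 307, 337, 338, 344]
268 [296, 299, 300, 308, 344, 345, 346]
312 [297, 298, 302, 303, 304, 338, 341, 342, 347]
322 [296, 297, 303, 304, 320, 335, 341, 342, 348, 349]
0 knob bottom ext [322.65880131 339.21514122] body far ext [322.63153546 259.56352068] [322.62733337 245.46678091]
0.002 knob bottom ext [322.65746634 335.60531765] body far ext [322.63032704 256.27744016] [322.62625174 242.51811843]
0.004 knob bottom ext [322.65612144 331.96865676] body far ext [322.62911107 252.9708124 ] [322.62516413 239.5531358 ]
```

apply_moves:
  deltas:
    - [[-12.5,24,0,0,0,0],[-12.5,24,0,0,0,0],[-12.5,24,0,0,0,0],[-12,24,0,0,0,0],[0,0,-15,0,0,0]]

```text
t: 5.72
ee_pos: [0.4689, 0.1686, 0.1285]
ee_rot: [[-0.27, 0.963, 0.004], [0.963, 0.27, 0.003], [0.002, 0.005, -1.0]]
wrist_force: [0.6, -0.2, -0.9]
gripper_width: 0.0192
finger_force: 40.0
```

apply_moves:
  deltas:
    - [[0,0,-25,0,0,0],[0,0,-25,0,0,0],[0,0,-15,0,0,0],[0,0,-7,0,0,0],[0,0,0,0,0,0]]

```text
t: 6.13
ee_pos: [0.4671, 0.1645, 0.0517]
ee_rot: [[-0.268, 0.963, -0.004], [0.963, 0.268, -0.001], [0.0, -0.004, -1.0]]
wrist_force: [-0.2, 0.1, -1.6]
gripper_width: 0.0189
finger_force: 40.0
```

apply_moves:
  deltas:
    - [[0,0,0,0,0,0],[0,0,0,0,0,0],[0,0,0,0,0,0],[0,0,0,0,0,0],[0,0,0,0,0,0]]

```text
t: 6.55
ee_pos: [0.4692, 0.1657, 0.0545]
ee_rot: [[-0.269, 0.963, 0.002], [0.963, 0.269, 0.0], [-0.0, 0.002, -1.0]]
wrist_force: [0.2, 0.4, -2.1]
gripper_width: 0.0193
finger_force: 40.0
```

apply_moves:
  deltas:
    - [[0.3,-1,-3,0,0,0],[0,0,-2,0,0,0],[0,0,-1,0,0,0],[0,0,0,0,0,0],[0,0,0,0,0,0]]

```text
t: 6.97
ee_pos: [0.4686, 0.1645, 0.0474]
ee_rot: [[-0.269, 0.963, -0.001], [0.963, 0.269, -0.0], [0.0, -0.001, -1.0]]
wrist_force: [0.1, -0.3, -2.6]
gripper_width: 0.0193
finger_force: 40.0
```

apply_moves:
  deltas:
    - [[0,0,-1,0,0,0],[0,0,0,0,0,0],[0,0,0,0,0,0],[0,0,0,0,0,0],[0,0,0,0,0,0]]

```text
t: 7.38
ee_pos: [0.4688, 0.1645, 0.0467]
ee_rot: [[-0.269, 0.963, 0.0], [0.963, 0.269, 0.0], [0.0, 0.0, -1.0]]
wrist_force: [-0.2, -0.7, -1.9]
gripper_width: 0.0195
finger_force: 40.0
```

apply_moves:
  deltas:
    - [[0,0,-1,0,0,0],[0,0,0,0,0,0],[0,0,0,0,0,0],[0,0,0,0,0,0],[0,0,0,0,0,0]]

```text
t: 7.8
ee_pos: [0.4691, 0.1646, 0.0464]
ee_rot: [[-0.269, 0.963, 0.001], [0.963, 0.269, 0.0], [-0.0, 0.001, -1.0]]
wrist_force: [-2.5, -0.5, 5.5]
gripper_width: 0.0192
finger_force: 40.0
```

apply_moves:
  deltas:
    - [[0,0,0.5,0,0,0],[4.8,1.35,0,0,0,0],[4.8,1.35,0,0,0,0],[4.8,1.35,0,0,0,0],[0,0,0,0,0,0]]

```text
t: 8.22
ee_pos: [0.4844, 0.1689, 0.0464]
ee_rot: [[-0.269, 0.963, 0.001], [0.963, 0.269, 0.0], [-0.0, 0.001, -1.0]]
wrist_force: [0.1, 0.1, 2.2]
gripper_width: 0.0193
finger_force: 40.0
```

apply_moves:
  deltas:
    - [[4.8,1.35,0,0,0,0],[4.8,1.35,0,0,0,0],[4.8,1.35,0,0,0,0],[0,0,0,0,0,0],[0,0,0,0,0,0]]

```text
t: 8.63
ee_pos: [0.4984, 0.1728, 0.0464]
ee_rot: [[-0.269, 0.963, 0.001], [0.963, 0.269, 0.0], [-0.0, 0.001, -1.0]]
wrist_force: [1.3, 1.0, 2.3]
gripper_width: 0.0191
finger_force: 40.0
```

```bash
cat >> h.py <<'E'
O=np.array([.5201,.1806]);u=np.array([.9636,.2673]);v=np.array([-.2673,.9636])
def rep():
    s=arm.state();p=s["ee_pos"][:2]-O;f=s["wrist_force"];print("t %.2f bay x %.1f y %.1f z %.1f | F lane %.1f lat %.1f z %.1f | M"%(s["t"],1e3*p@u,1e3*p@v,1e3*s["ee_pos"][2],f[:2]@u,f[:2]@v,f[2]),np.round(s["moment"],3),s["gripper_width"])
E
python3 -c "
from h import *
rep()"
```

```text
t 8.63 bay x -23.0 y -1.7 z 46.4 | F lane 1.5 lat 0.6 z 2.3 | M [ 0.07  -0.214  0.03 ] 0.019050616133204346
```

apply_moves:
  deltas:
    - [[2.9,0.8,0,0,0,0],[2.9,0.8,0,0,0,0],[2.9,0.8,0,0,0,0],[2.9,0.8,0,0,0,0],[0,0,0,0,0,0]]

```text
t: 9.05
ee_pos: [0.5084, 0.1756, 0.0464]
ee_rot: [[-0.269, 0.963, -0.002], [0.963, 0.269, -0.001], [-0.0, -0.002, -1.0]]
wrist_force: [-7.4, -2.6, 11.0]
gripper_width: 0.0191
finger_force: 40.0
```

```bash
python3 -c "
from h import *
rep()"
```

```text
t 9.05 bay x -12.6 y -1.7 z 46.4 | F lane -7.8 lat -0.5 z 11.0 | M [-0.424  1.427  0.037] 0.019078476481016345
```

apply_moves:
  deltas:
    - [[0,0,0.7,0,0,0],[0,0,0,0,0,0],[1.9,0.53,0,0,0,0],[1.9,0.53,0,0,0,0],[0,0,0,0,0,0]]

```text
t: 9.47
ee_pos: [0.5118, 0.1767, 0.0465]
ee_rot: [[-0.269, 0.963, -0.003], [0.963, 0.269, -0.001], [0.0, -0.003, -1.0]]
wrist_force: [-7.4, -1.7, 7.0]
gripper_width: 0.019
finger_force: 40.0
```

```bash
python3 -c "
from h import *
rep()"
```

```text
t 9.47 bay x -9.0 y -1.6 z 46.5 | F lane -7.5 lat 0.3 z 7.0 | M [-0.28   1.397  0.026] 0.018963911500178728
```

apply_moves:
  deltas:
    - [[2.4,0.67,0.3,0,0,0],[2.4,0.67,0,0,0,0],[2.4,0.67,0,0,0,0],[2.4,0.67,0,0,0,0],[0,0,0,0,0,0]]

```text
t: 9.88
ee_pos: [0.5207, 0.1789, 0.0465]
ee_rot: [[-0.269, 0.963, -0.005], [0.963, 0.269, -0.002], [-0.0, -0.005, -1.0]]
wrist_force: [-9.9, -4.4, 9.7]
gripper_width: 0.0194
finger_force: 40.0
```

```bash
python3 -c "
from h import *
rep()"
```

```text
t 9.88 bay x 0.1 y -1.8 z 46.5 | F lane -10.7 lat -1.6 z 9.7 | M [-0.815  2.039  0.121] 0.019378735971017923
```

apply_moves:
  deltas:
    - [[0,0,0.8,0,0,0],[1.9,0.53,0,0,0,0],[1.9,0.53,0,0,0,0],[1.9,0.53,0,0,0,0],[0,0,0,0,0,0]]

```text
t: 10.3
ee_pos: [0.5268, 0.1801, 0.0466]
ee_rot: [[-0.269, 0.963, -0.003], [0.963, 0.269, -0.002], [-0.001, -0.004, -1.0]]
wrist_force: [-5.0, -4.7, 0.8]
gripper_width: 0.0195
finger_force: 40.0
```

```bash
python3 -c "
from h import *
rep()
a=arm.get_image('scene')[190:265,205:305]; b=arm.get_image('wrist')
a=cv2.resize(a,None,fx=4,fy=4,interpolation=2);b=cv2.resize(b[200:360,240:440],None,fx=2,fy=2,interpolation=2)
c=np.zeros((300,800,3),np.uint8);c[:a.shape[0],:400]=a[:300];c[:,400:]=b[:300];cv2.imwrite('pics/c4.png',c)"
```

```text
t 10.30 bay x 6.3 y -2.3 z 46.6 | F lane -6.1 lat -3.2 z 0.8 | M [-0.91   0.909  0.106] 0.01945095011989354
```

View pics/c4.png

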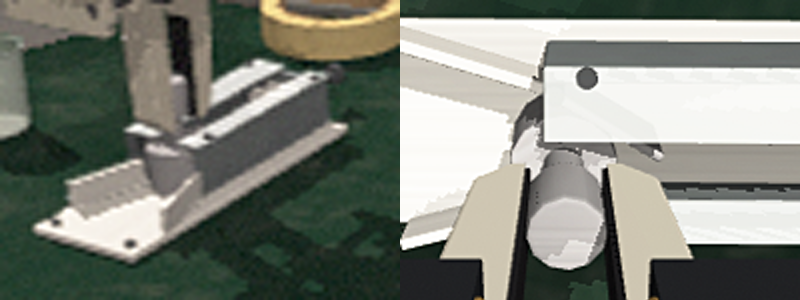

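The weight is entering the mouth upright with the flap swinging inward. I'll keep pushing.

apply_moves:
  deltas:
    - [[2.9,0.8,0,0,0,0],[2.9,0.8,0,0,0,0],[2.9,0.8,0,0,0,0],[2.9,0.8,0,0,0,0],[0,0,0,0,0,0]]

```text
t: 10.82
ee_pos: [0.5394, 0.1834, 0.0468]
ee_rot: [[-0.269, 0.963, -0.002], [0.963, 0.269, -0.002], [-0.001, -0.002, -1.0]]
wrist_force: [-0.8, -4.5, -2.7]
gripper_width: 0.0193
finger_force: 40.0
```

```bash
python3 -c "
from h import *
rep()"
```

```text
t 10.82 bay x 19.3 y -2.4 z 46.8 | F lane -1.9 lat -4.1 z -2.7 | M [-0.878  0.094  0.017] 0.01928570750751858
```

apply_moves:
  deltas:
    - [[2.9,0.8,-0.3,0,0,0],[2.9,0.8,0,0,0,0],[2.9,0.8,0,0,0,0],[2.9,0.8,0,0,0,0],[2.9,0.8,0,0,0,0]]

```text
t: 11.23
ee_pos: [0.5549, 0.1886, 0.0477]
ee_rot: [[-0.269, 0.963, 0.0], [0.963, 0.269, 0.0], [0.0, 0.0, -1.0]]
wrist_force: [-0.9, -2.3, -2.6]
gripper_width: 0.0192
finger_force: 40.0
```

```bash
python3 -c "
from h import *
rep()"
```

```text
t 11.23 bay x 35.6 y -1.6 z 47.7 | F lane -1.5 lat -2.0 z -2.6 | M [-0.606  0.195  0.08 ] 0.019201806416464365
```

apply_moves:
  deltas:
    - [[2.9,0.8,0,0,0,0],[2.9,0.8,0,0,0,0],[2.9,0.8,0,0,0,0],[2.9,0.8,0,0,0,0],[0,0,0,0,0,0]]

```text
t: 11.65
ee_pos: [0.5673, 0.1919, 0.0481]
ee_rot: [[-0.269, 0.963, 0.002], [0.963, 0.269, 0.0], [-0.0, 0.002, -1.0]]
wrist_force: [2.4, -2.4, -2.0]
gripper_width: 0.0188
finger_force: 40.0
```

```bash
python3 -c "
from h import *
rep()"
```

```text
t 11.65 bay x 48.5 y -1.8 z 48.1 | F lane 1.6 lat -2.9 z -2.0 | M [-0.456 -0.591  0.028] 0.018799850933291205
```

apply_moves:
  deltas:
    - [[1.9,0.53,-0.6,0,0,0],[1.9,0.53,-0.6,0,0,0],[1.9,0.53,0,0,0,0],[0,0,0,0,0,0],[0,0,0,0,0,0]]

```text
t: 12.07
ee_pos: [0.5717, 0.1935, 0.0465]
ee_rot: [[-0.269, 0.963, 0.0], [0.963, 0.269, 0.001], [0.001, 0.0, -1.0]]
wrist_force: [0.2, -0.2, -0.3]
gripper_width: 0.0192
finger_force: 40.0
```

```bash
python3 -c "
from h import *
rep()"
```

```text
t 12.07 bay x 53.2 y -1.3 z 46.5 | F lane 0.1 lat -0.3 z -0.3 | M [ 0.063 -0.156  0.003] 0.01919057350173578
```

apply_moves:
  deltas:
    - [[1.45,0.4,0,0,0,0],[1.45,0.4,0,0,0,0],[1.45,0.4,0,0,0,0],[0,0,0,0,0,0],[0,0,0,0,0,0]]

```text
t: 12.48
ee_pos: [0.5763, 0.1945, 0.0465]
ee_rot: [[-0.269, 0.963, 0.0], [0.963, 0.269, 0.0], [0.0, 0.0, -1.0]]
wrist_force: [-0.2, -0.4, 0.7]
gripper_width: 0.0192
finger_force: 40.0
```

```bash
python3 -c "
from h import *
rep()"
```

```text
t 12.48 bay x 57.9 y -1.6 z 46.5 | F lane -0.3 lat -0.4 z 0.7 | M [0.034 0.014 0.024] 0.019164596004654078
```

apply_moves:
  deltas:
    - [[0.8,0.22,0,0,0,0],[0.8,0.22,0,0,0,0],[0.4,0.1,0,0,0,0],[0,0,0,0,0,0],[0,0,0,0,0,0]]

```text
t: 12.9
ee_pos: [0.5781, 0.1949, 0.0465]
ee_rot: [[-0.269, 0.963, 0.0], [0.963, 0.269, 0.0], [0.0, 0.0, -1.0]]
wrist_force: [-1.4, -0.6, 1.5]
gripper_width: 0.0192
finger_force: 40.0
```

```bash
python3 -c "
from h import *
rep()"
```

```text
t 12.90 bay x 59.7 y -1.8 z 46.5 | F lane -1.5 lat -0.2 z 1.5 | M [-0.046  0.332 -0.003] 0.019230516248790002
```

apply_moves:
  deltas:
    - [[0.5,0.14,0,0,0,0],[0.5,0.14,0,0,0,0],[0,0,0,0,0,0],[0,0,0,0,0,0],[0,0,0,0,0,0]]

```text
t: 13.32
ee_pos: [0.5791, 0.1951, 0.0465]
ee_rot: [[-0.269, 0.963, 0.0], [0.963, 0.269, 0.0], [-0.0, 0.0, -1.0]]
wrist_force: [-2.4, -0.2, 1.9]
gripper_width: 0.0189
finger_force: 40.0
```

```bash
python3 -c "
from h import *
rep()"
```

```text
t 13.32 bay x 60.8 y -1.8 z 46.5 | F lane -2.3 lat 0.4 z 1.9 | M [-0.105  0.32  -0.01 ] 0.018919305189302387
```

apply_moves:
  deltas:
    - [[0.7,0.2,0,0,0,0],[0.7,0.2,0,0,0,0],[0,0,0,0,0,0],[0,0,0,0,0,0],[0,0,0,0,0,0]]

```text
t: 13.73
ee_pos: [0.5806, 0.1956, 0.0465]
ee_rot: [[-0.269, 0.963, 0.0], [0.963, 0.269, 0.0], [0.0, 0.0, -1.0]]
wrist_force: [-1.2, -0.2, 0.8]
gripper_width: 0.0195
finger_force: 40.0
```

```bash
python3 -c "
from h import *
rep()"
```

```text
t 13.73 bay x 62.3 y -1.7 z 46.5 | F lane -1.2 lat 0.2 z 0.8 | M [-0.083  0.347 -0.012] 0.01947679958311129
```

apply_moves:
  deltas:
    - [[0.8,0.22,0,0,0,0],[0.6,0.17,0,0,0,0],[0.5,0.14,0,0,0,0],[0,0,0,0,0,0],[0,0,0,0,0,0]]

```text
t: 14.15
ee_pos: [0.5824, 0.1961, 0.0465]
ee_rot: [[-0.269, 0.963, 0.0], [0.963, 0.269, 0.0], [-0.0, 0.0, -1.0]]
wrist_force: [-2.3, -0.7, 2.6]
gripper_width: 0.0192
finger_force: 40.0
```

apply_moves:
  deltas:
    - [[0.8,0.22,0,0,0,0],[0.6,0.17,0,0,0,0],[0.5,0.14,0,0,0,0],[0,0,0,0,0,0],[0,0,0,0,0,0]]

```text
t: 14.57
ee_pos: [0.5843, 0.1966, 0.0464]
ee_rot: [[-0.269, 0.963, 0.0], [0.963, 0.269, 0.0], [-0.0, 0.0, -1.0]]
wrist_force: [-3.5, -0.8, 3.1]
gripper_width: 0.0195
finger_force: 40.0
```

apply_moves:
  deltas:
    - [[0.5,0.14,0.3,0,0,0],[0.5,0.14,0,0,0,0],[0.5,0.14,0,0,0,0],[0,0,0,0,0,0],[0,0,0,0,0,0]]

```text
t: 14.98
ee_pos: [0.5858, 0.1971, 0.0465]
ee_rot: [[-0.269, 0.963, 0.0], [0.963, 0.269, 0.0], [0.0, 0.0, -1.0]]
wrist_force: [-0.1, -1.1, -0.2]
gripper_width: 0.0194
finger_force: 40.0
```

apply_moves:
  deltas:
    - [[0.8,0.22,0,0,0,0],[0.6,0.17,0,0,0,0],[0.5,0.14,0,0,0,0],[0,0,0,0,0,0],[0,0,0,0,0,0]]

```text
t: 15.4
ee_pos: [0.5877, 0.1976, 0.0467]
ee_rot: [[-0.269, 0.963, 0.0], [0.963, 0.269, -0.0], [-0.0, 0.0, -1.0]]
wrist_force: [0.4, -0.3, -2.5]
gripper_width: 0.0191
finger_force: 40.0
```

apply_moves:
  deltas:
    - [[0.8,0.22,0,0,0,0],[0.6,0.17,0,0,0,0],[0.5,0.14,0,0,0,0],[0,0,0,0,0,0],[0,0,0,0,0,0]]

```text
t: 15.82
ee_pos: [0.5896, 0.1981, 0.0467]
ee_rot: [[-0.269, 0.963, -0.0], [0.963, 0.269, 0.0], [0.0, -0.0, -1.0]]
wrist_force: [0.3, -0.6, -1.8]
gripper_width: 0.0191
finger_force: 40.0
```

apply_moves:
  deltas:
    - [[0.8,0.22,0,0,0,0],[0.6,0.17,0,0,0,0],[0.5,0.14,0,0,0,0],[0,0,0,0,0,0],[0,0,0,0,0,0]]

```text
t: 16.23
ee_pos: [0.5915, 0.1986, 0.0467]
ee_rot: [[-0.269, 0.963, -0.0], [0.963, 0.269, 0.0], [0.0, -0.0, -1.0]]
wrist_force: [-0.2, -0.2, -2.0]
gripper_width: 0.019
finger_force: 40.0
```

apply_moves:
  deltas:
    - [[0.8,0.22,0,0,0,0],[0.6,0.17,0,0,0,0],[0.5,0.14,0,0,0,0],[0,0,0,0,0,0],[0,0,0,0,0,0]]

```text
t: 16.65
ee_pos: [0.5934, 0.1992, 0.0467]
ee_rot: [[-0.269, 0.963, -0.0], [0.963, 0.269, 0.0], [0.0, -0.0, -1.0]]
wrist_force: [0.1, 0.6, -1.5]
gripper_width: 0.0191
finger_force: 40.0
```

apply_moves:
  deltas:
    - [[0.8,0.22,0,0,0,0],[0.6,0.17,0,0,0,0],[0.5,0.14,0,0,0,0],[0,0,0,0,0,0],[0,0,0,0,0,0]]

```text
t: 17.07
ee_pos: [0.5953, 0.1997, 0.0467]
ee_rot: [[-0.269, 0.963, -0.0], [0.963, 0.269, 0.0], [0.0, -0.0, -1.0]]
wrist_force: [-0.5, 0.6, -1.9]
gripper_width: 0.0193
finger_force: 40.0
```

apply_moves:
  deltas:
    - [[0.5,0.14,0,0,0,0],[0.5,0.14,0,0,0,0],[0.3,0.08,0,0,0,0],[0,0,0,0,0,0],[0,0,0,0,0,0]]

```text
t: 17.48
ee_pos: [0.5966, 0.2001, 0.0467]
ee_rot: [[-0.269, 0.963, -0.0], [0.963, 0.269, -0.0], [-0.0, -0.0, -1.0]]
wrist_force: [0.8, -0.3, -2.6]
gripper_width: 0.0192
finger_force: 40.0
```

apply_moves:
  deltas:
    - [[0.5,0.14,0,0,0,0],[0.5,0.14,0,0,0,0],[0.3,0.08,0,0,0,0],[0,0,0,0,0,0],[0,0,0,0,0,0]]

```text
t: 17.9
ee_pos: [0.5975, 0.2003, 0.0467]
ee_rot: [[-0.269, 0.963, -0.001], [0.963, 0.269, -0.0], [0.0, -0.001, -1.0]]
wrist_force: [-2.0, -1.5, -0.5]
gripper_width: 0.0191
finger_force: 40.0
```

Contact with the end stop. I'll press up to 7 N in small steps.

apply_moves:
  deltas:
    - [[0.4,0.11,0,0,0,0],[0.3,0.08,0,0,0,0],[0,0,0,0,0,0],[0,0,0,0,0,0],[0,0,0,0,0,0]]

```text
t: 18.32
ee_pos: [0.5982, 0.2005, 0.0466]
ee_rot: [[-0.269, 0.963, -0.001], [0.963, 0.269, -0.0], [0.0, -0.001, -1.0]]
wrist_force: [-4.8, -1.2, 0.9]
gripper_width: 0.0189
finger_force: 40.0
```

```bash
python3 -c "
from h import *
rep()"
```

```text
t 18.32 bay x 80.6 y -1.7 z 46.6 | F lane -5.0 lat 0.1 z 0.9 | M [-0.259  0.955  0.   ] 0.01886628953127869
```

apply_moves:
  deltas:
    - [[0.3,0.08,0.1,0,0,0],[0.4,0.11,0,0,0,0],[0,0,0,0,0,0],[0,0,0,0,0,0],[0,0,0,0,0,0]]

```text
t: 18.73
ee_pos: [0.5985, 0.2006, 0.0467]
ee_rot: [[-0.269, 0.963, -0.002], [0.963, 0.269, -0.0], [0.0, -0.002, -1.0]]
wrist_force: [-5.9, -1.9, 2.4]
gripper_width: 0.0192
finger_force: 40.0
```

```bash
python3 -c "
from h import *
rep()"
```

```text
t 18.73 bay x 80.9 y -1.7 z 46.7 | F lane -6.2 lat -0.2 z 2.4 | M [-0.382  1.192  0.041] 0.019186497682281485
```

apply_moves:
  deltas:
    - [[0.4,0.11,0.2,0,0,0],[0.4,0.11,0,0,0,0],[0,0,0,0,0,0],[0,0,0,0,0,0],[0,0,0,0,0,0]]

```text
t: 19.15
ee_pos: [0.5989, 0.2007, 0.0466]
ee_rot: [[-0.269, 0.963, -0.003], [0.963, 0.269, -0.001], [0.0, -0.003, -1.0]]
wrist_force: [-6.9, -2.0, 2.9]
gripper_width: 0.0191
finger_force: 40.0
```

```bash
python3 -c "
from h import *
rep()"
```

```text
t 19.15 bay x 81.3 y -1.7 z 46.6 | F lane -7.2 lat -0.1 z 2.9 | M [-0.43   1.443 -0.024] 0.019100917966872567
```

apply_moves:
  deltas:
    - [[0.3,0.08,0.1,0,0,0],[0,0,0,0,0,0],[0,0,0,0,0,0],[0,0,0,0,0,0],[0,0,0,0,0,0]]

```text
t: 19.57
ee_pos: [0.599, 0.2008, 0.0467]
ee_rot: [[-0.269, 0.963, -0.003], [0.963, 0.269, -0.001], [0.0, -0.003, -1.0]]
wrist_force: [-8.3, -2.0, 2.5]
gripper_width: 0.0191
finger_force: 40.0
```

```bash
python3 -c "
from h import *
rep()"
```

```text
t 19.57 bay x 81.5 y -1.7 z 46.7 | F lane -8.5 lat 0.3 z 2.5 | M [-0.443  1.543  0.034] 0.019050850598128027
```

Pressed home: 8.5 N at the wrist, including about 1 N of floor friction. I'll ease the bush off before opening so it can't kick the weight.

apply_moves:
  deltas:
    - [[-0.4,-0.11,0,0,0,0],[-0.5,-0.14,0,0,0,0],[-0.5,-0.14,0,0,0,0],[0,0,0,0,0,0],[0,0,0,0,0,0]]

```text
t: 19.98
ee_pos: [0.5982, 0.2005, 0.0467]
ee_rot: [[-0.269, 0.963, -0.001], [0.963, 0.269, -0.0], [0.0, -0.002, -1.0]]
wrist_force: [-5.2, -0.8, -0.6]
gripper_width: 0.0189
finger_force: 40.0
```

```bash
python3 -c "
from h import *
rep()"
```

```text
t 19.98 bay x 80.6 y -1.7 z 46.7 | F lane -5.2 lat 0.7 z -0.6 | M [-0.269  0.981 -0.021] 0.01890018156944891
```

apply_moves:
  deltas:
    - [[-0.5,-0.14,-0.1,0,0,0],[-0.5,-0.14,-0.1,0,0,0],[-0.3,-0.08,0,0,0,0],[0,0,0,0,0,0],[0,0,0,0,0,0]]

```text
t: 20.4
ee_pos: [0.5976, 0.2004, 0.0468]
ee_rot: [[-0.269, 0.963, -0.0], [0.963, 0.269, 0.0], [0.0, -0.0, -1.0]]
wrist_force: [-2.3, -1.2, -1.6]
gripper_width: 0.0191
finger_force: 40.0
```

```bash
python3 -c "
from h import *
rep()"
```

```text
t 20.40 bay x 80.0 y -1.7 z 46.8 | F lane -2.5 lat -0.6 z -1.6 | M [-0.139  0.536  0.009] 0.019147055248225502
```

apply_moves:
  deltas:
    - [[-0.4,-0.11,-0.1,0,0,0],[0,0,-0.1,0,0,0],[0,0,0,0,0,0],[0,0,0,0,0,0],[0,0,0,0,0,0]]

```text
t: 20.82
ee_pos: [0.5974, 0.2003, 0.0468]
ee_rot: [[-0.269, 0.963, 0.0], [0.963, 0.269, 0.0], [0.0, 0.0, -1.0]]
wrist_force: [-1.2, -0.4, -3.4]
gripper_width: 0.0192
finger_force: 40.0
```

apply_moves:
  deltas:
    - [[0,0,0,0,0,0],[0,0,0,0,0,0],[0,0,0,0,0,0],[0,0,0,0,0,0],[0,0,0,0,0,0]]
  jaw: 0.5

```text
t: 21.23
ee_pos: [0.5977, 0.2004, 0.0472]
ee_rot: [[-0.269, 0.963, 0.001], [0.963, 0.269, 0.0], [-0.0, 0.001, -1.0]]
wrist_force: [0.1, -0.1, 1.1]
gripper_width: 0.0452
finger_force: 0.0
```

apply_moves:
  deltas:
    - [[0,0,0,0,0,0],[0,0,10,0,0,0],[0,0,20,0,0,0],[0,0,25,0,0,0],[0,0,30,0,0,0]]

```text
t: 21.65
ee_pos: [0.5961, 0.1999, 0.1316]
ee_rot: [[-0.269, 0.963, -0.003], [0.963, 0.269, -0.001], [0.0, -0.003, -1.0]]
wrist_force: [-1.2, 0.1, -0.1]
gripper_width: 0.0466
finger_force: 0.0
```

apply_moves:
  deltas:
    - [[0,-25,15,0,0,0],[0,-30,0,0,0,0],[0,-30,0,0,0,0],[0,-15,0,0,0,0],[0,0,0,0,0,0]]

```text
t: 22.07
ee_pos: [0.5976, 0.0972, 0.1476]
ee_rot: [[-0.266, 0.964, 0.001], [0.964, 0.266, -0.001], [-0.001, 0.001, -1.0]]
wrist_force: [-0.1, -0.0, 0.0]
gripper_width: 0.0465
finger_force: 0.0
```

```bash
python3 -c "
from h import *
rep()
a=arm.get_image('scene')[185:265,205:305]; b=arm.get_image('wrist')
a=cv2.resize(a,None,fx=4,fy=4,interpolation=2);b=cv2.resize(b[20:180,240:540],None,fx=2.6,fy=2.6,interpolation=2)
c=np.zeros((600,800,3),np.uint8);c[420:600,:400]=a[60:240];c[:416,:780]=b;
d=cv2.resize(arm.get_image('side')[340:400,330:410],None,fx=3,fy=3);c[420:600,410:650]=d
cv2.imwrite('pics/c5.png',c)"
```

```text
t 22.07 bay x 52.4 y -101.0 z 147.6 | F lane -0.1 lat 0.0 z 0.0 | M [ 0.058 -0.045 -0.023] 0.04651331544161025
```

View pics/c5.png

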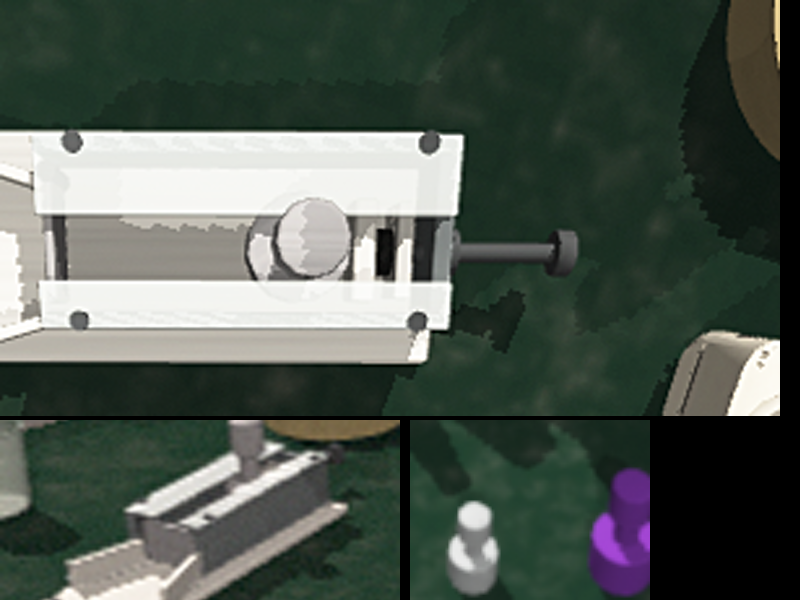

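The weight stands upright against the stop pad, with its knob at (313,238) in the crop. The flap is shut across the mouth at about (57,245), and the small weight is undisturbed. I'm handing in.

```bash
python3 -c "
from rig import arm
print(arm.job_done())"
```

```text
the job is handed in; nothing more can be done
None
```

The larger weight is upright in the bay with the flap shut behind it. It was pressed on the end stop at an estimated 7 N (wrist reading 8.5 N, including floor friction), eased off and released. I never touched the small weight or the vial, and the job was handed in at about 22 s.

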